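# Hold the calibration plate on the sprung seat in the scanner's lamp house

### The arm

A 6-joint arm with a two-finger parallel gripper is mounted at the origin on the work surface. World frame = base frame: x ahead of the robot, y to its left, z up, the work surface at z = 0. Lengths are in m, angles in degrees, forces in N, time in s.
With the tool pointing down it reaches from about 0.375 to 0.9 m from the base axis. Payload 3.1 kg.
Tool frame: the origin (TCP) lies on the front face of the gripper's body, between the roots of the fingers; the fingertips stand 70 mm ahead of it and the grasp point (between the pads) lies 51 mm ahead of it (bot.tip_extent is the distance from the TCP to the fingertips, in m); z points along the fingers, x is the direction in which the jaws open and shut, and the axes are right-handed (so a half turn about z gives the same grasp; the last joint's range is limited). The gripper opens to 87 mm and grips with 3 to 60 N. Pads are 19 mm wide; open, the fingers measure 117 mm over their backs; the gripper's body (75 mm by 190 mm) begins 51 mm behind the grasp point.
Start: joints at [53.371, 30.224, 82.088, -0, 67.689, -10.227], TCP at [0.278, 0.56, 0.292] pointing down, gripper open.
Joint ranges: [-176.69, 176.69], [-43.24, 126.21], [12.49, 139.97], [-82, 262], [0, 151.66], [-163.58, 163.58]. Speed limits (degrees/s): [159.86, 159.86, 180, 180, 180, 180].

### API

Orientations are given as a 3x3 rotation matrix whose columns are the frame's x, y, z axes.
In Python, from rig import bot, viewer, ticket gives the robot as it stands. The module is installed in compiled form; this text tells all that it offers.
- The arm moves only by the tool arm_command, never from a script. Its argument "targets" is a list of rows, each an object with "rot": the turn, a rotation vector about the tool's x, y, z in degrees, a list of three; "offset": the shift along the tool's x, y, z in cm, a list of three; "gripper": the closure, from 0 (fully open) to 1 (shut). A call has 1 to 8 rows; each row is the pose to reach, as a shift and turn from the pose commanded when the call began, along the tool's axes at that moment; what a row does not reach only later rows make up. A row lasts 1/10 s, in which the tool goes at most 50 mm and 8.59 degrees, less where a joint would pass 70% of its speed; a pose out of reach is approached as far as the arm can. A call with a gripper value outside its range is refused whole. The fingers move at their own pace and stop on an object; the grip force is fixed at half the most. Time passes only in rows, so rows that repeat a pose let the fingers close. It gives the time, the measured TCP pose, the force and the opening at its end, in the units of the state.
- bot.read_state(): the state, without advancing time (a new reading comes with each control period).
- viewer.capture(name): name is "side" or "top"; returns a dict with "frame" (480x640x3 uint8, red, green, blue), "fx", "fy", "cx", "cy" (pixels), "D" ([k1, k2, p1, p2, k3] as OpenCV has them; the pictures are not rectified), "view" (4x4, takes a point from world to camera coordinates). Camera axes: x right, y down, z forward; pixel columns grow to the right and rows downward; lengths in m; the calibration is good to about 2 mm. A picture is of the moment at which its call begins. There is no depth.
- ticket.hand_in(): hands the job in, once; it reports no verdict.
The state is a dict: "time_s": time; "joint_positions": joint angles; "qvel": joint speeds; "tau": joint torques, N m; "position": TCP position; "tcp_rot": TCP orientation; "force": force on the tool from outside, world axes, zero at the start; "moment": the same for the moment, N m; "opening": opening from 0.0 (shut) to 1.0 (fully open).
Only numpy, scipy, OpenCV 4.12 (cv2) and the standard library are available. Lean on these libraries where they do the work, as an engineer would, in place of code of your own. Each camera call takes 0.05 s, during which the arm holds its last target. There are 200 camera calls.

### The job

Take the widest of the three calibration plates out of the rack by its grip, pass it upright through the slot in the lid of the film scanner's lamp house, and lower it until you feel the sprung seat hidden inside; then press the seat gently about half way down its 14 mm travel, never onto its bottom stop. Finish while holding: keep gripping the plate with the seat pressed half way, and do not let go. Leave the other plates and everything else on the bench where they are.

Things in the scene. Friction and masses are not known exactly. Their poses are not given: they have to be found in the camera images.
- plate_wide: widest of three plates, loose and upright in one of the rack's pockets (which varies). Aluminium blade 8 mm thick (x), 46 wide (y), 80 tall, three grey patches; above it, centred, a black grip block 14 (x) by 24 (y) by 44 mm, 80 to 124 mm above the origin. Origin: centre of the blade's underside, 8 mm above the table at first; z up. 0.10 to 0.20 kg. Same either way round.
- rack: fixed black rack 60 mm (x) by 200 (y) by 33 high, left or right of the lamp house; origin at the centre of its underside, z up. Three pockets in a row along y, 65 mm apart, the middle one central, each 10 (x) by 48 mm (y), 25 mm deep; the plates' x and y lie along the rack's.
- slot (a point): centre of the slot in the lamp house's level lid, at the lid's upper surface, 110 mm above the table. 10 mm wide (x), 48 mm long (y): 2 mm clearance for the blade; 12 mm through the lid. Flared steel lips around it rise 5 mm above the lid and open out 3 mm on each side. z up.
- lamphouse: fixed lamp house, a grey metal box 160 mm (x) by 140 (y) by 110 high with a bare metal lid and a black lens on its +x side; origin at the centre of its underside, z up; the slot is at the centre of the lid, its long side along y.
- seat (a joint): how far the sprung seat under the slot is pushed down (m): 0 at rest, 0.007 half way, 0.014 bottom stop. It is hidden: its top at rest is 28 to 48 mm below the lid's upper surface, different each time. It starts to move at about 3 N and takes 0.5 N more per mm (6.5 N half way, 10 N at the bottom), and springs back; the plate's weight alone does not move it.
- plate_mid: middle-width calibration plate, same make as plate_wide but with a blade 34 mm wide; not wanted; origin at the centre of its underside. To be left alone.
- plate_narrow: narrowest calibration plate, same make as plate_wide but with a blade 22 mm wide; not wanted; origin at the centre of its underside. To be left alone.
- loupe: black magnifier standing on the table, 38 mm across, 44 mm high; origin at the centre of its underside. To be left alone.
- tape: roll of clear tape lying flat, 70 mm across, 18 mm high; origin at the centre of its underside. To be left alone.
- core: white plastic film core lying flat, 76 mm across, 30 mm high; origin at the centre of its underside. To be left alone.
- vial: small amber jar with a black cap, 32 mm across, 60 mm high; origin at the centre of its underside. To be left alone.
- marker: white and black marker pen lying on the table, 120 mm long, 13 mm thick; origin at the centre of its underside. To be left alone.
Not all that is in view belongs to the job. What is shaped like the plate_wide but orange or yellow is not meant.

How it is judged:
By the outcome, as a careful person would: the job done as asked, in the order asked, and still so for the second after the job is handed in, while the arm keeps its last pose, push and grip.
It also fails if it takes over 42 s, if anything falls off the work surface, if the arm or the gripper's body presses on something with over 40 N, if the wrist force passes 120 N, or if a joint passes its speed limit or range.

## Working session

There is one attempt and no reset: what is moved stays moved. The work goes in short steps, Python scripts to look and compute and a tool call to move; the robot and the scene stay as the last step left them, time stands still between calls to the robot, and variables do not carry over. Pictures are saved under pics/ and viewed, about 8 in all and at most 12, crops included, and the job is handed in when it is done.

Besides the shell and the picture viewer there is one more tool, called after "Request:" by a JSON object that holds its "method" and its "body". arm_command: Moves the arm, as the interface text tells. Its arguments: {"type":"object","properties":{"targets":{"type":"array"}},"required":["targets"]}

```bash
mkdir -p pics; python3 - <<'E'
from rig import bot,viewer
import cv2,numpy as np
for n in("side","top"):
    c=viewer.capture(n); cv2.imwrite(f"pics/{n}0.png",c["frame"][:,:,::-1])
    print(n,{k:np.round(v,4).tolist() for k,v in c.items() if k!="frame"})
    np.savez(f"{n}.npz",**{k:v for k,v in c.items() if k!="frame"})
s=bot.read_state();print(s)
E
```

```text
side {'fx': 500.4418, 'fy': 500.4418, 'cx': 314.3935, 'cy': 239.7994, 'D': [-0.0662, 0.0, 0.0, 0.0, 0.0], 'view': [[0.8223, -0.5691, 0.0065, -0.4664], [-0.3485, -0.5124, -0.7848, 0.3209], [0.4499, 0.6431, -0.6197, 0.9493], [0.0, 0.0, 0.0, 1.0]]}
top {'fx': 519.5138, 'fy': 519.5138, 'cx': 301.9757, 'cy': 241.1098, 'D': [-0.1177, 0.0, 0.0, 0.0, 0.0], 'view': [[-0.0153, -0.9999, 0.0021, 0.0684], [-0.997, 0.0151, -0.0758, 0.6078], [0.0757, -0.0033, -0.9971, 1.4682], [0.0, 0.0, 0.0, 1.0]]}
{'time_s': 0.1, 'joint_positions': array([ 5.33710728e+01,  3.02734478e+01,  8.21492161e+01,  2.21156446e-05,
        6.76905865e+01, -1.02275272e+01]), 'qvel': array([-0.06371449, -0.03587632, -0.23799816, -0.06074333, -0.08140834,
       -0.0448927 ]), 'tau': array([-4.18750278e-04, -4.40983558e+01, -1.77150053e+01,  6.34846115e-02,
        5.33974066e-02, -4.71432259e-05]), 'position': array([0.27756456, 0.55939211, 0.29137047]), 'tcp_rot': array([[ 4.44656050e-01,  8.95700623e-01, -1.17958064e-03],
       [ 8.95699287e-01, -4.44657476e-01, -1.58603400e-03],
       [-1.94512099e-03, -3.51309926e-04, -9.99998047e-01]]), 'force': array([0.37040767, 0.26942372, 0.18238327]), 'moment': array([0.0110517 , 0.02228524, 0.0038826 ]), 'opening': 0.9985030095742125}
```

View pics/top0.png

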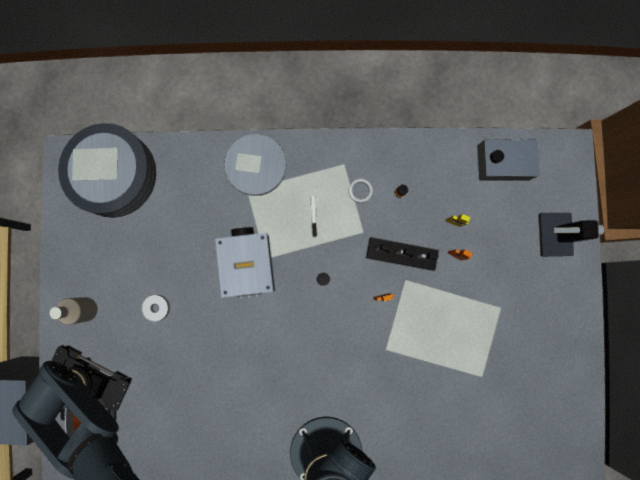

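View pics/side0.png

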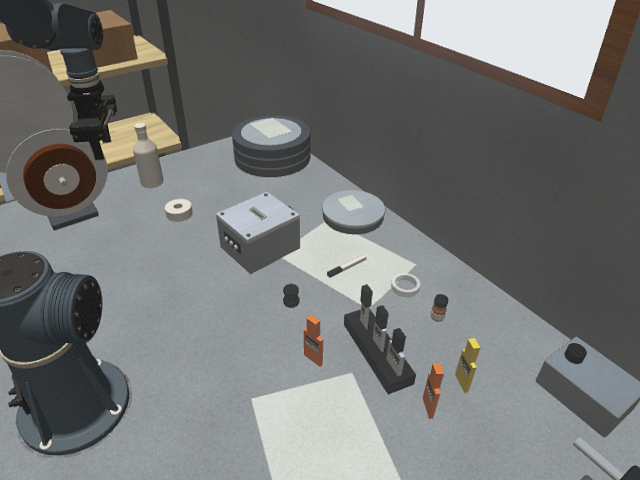

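The top view shows the rack at about (402,253), the lamp house at (244,265) with its slot, and its lens at (240,231). Candidates are the three black-gripped plates in the rack (side: 366,300; 381,325; 398,350). The orange ones (side: 313,340; 433,390) and the yellow one (467,365) are decoys. Next I'll check an enlarged crop.

```bash
python3 - <<'E'
import cv2,numpy as np
t=cv2.imread("pics/top0.png");s=cv2.imread("pics/side0.png")
def cr(i,x,y,w,h): return cv2.resize(i[y:y+h,x:x+w],(400,300),interpolation=cv2.INTER_CUBIC)
# scale 4 (100x75) top; side rack 100x... 
a=cr(t,355,215,100,75);b=cr(s,330,280,100,75);c=cr(t,200,230,100,75);d=cr(s,205,185,100,75)
cv2.imwrite("pics/m.png",np.vstack([np.hstack([a,b]),np.hstack([c,d])]))
E
```

```text
(no output)
```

View pics/m.png

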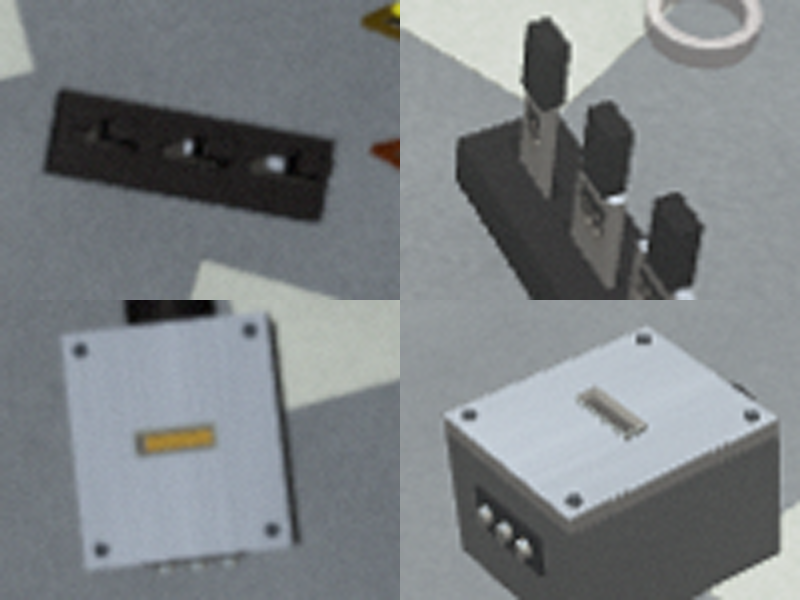

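The crop shows that the third plate, at the -y end (top about (425,257), side grip top about (399,331)), has shoulders clear of the grip on both sides, so it is the wide one. The first shows none and is the narrow one. Next I'll fit the poses.

```bash
cat > h.py <<'E'
import numpy as np,cv2
from scipy.optimize import least_squares
C={n:dict(np.load(f"{n}.npz")) for n in("side","top")}
def proj(n,P):
    c=C[n];K=np.array([[c["fx"],0,c["cx"]],[0,c["fy"],c["cy"]],[0,0,1.]])
    V=c["view"];return cv2.projectPoints(np.atleast_2d(np.float64(P)),cv2.Rodrigues(V[:3,:3])[0],V[:3,3],K,c["D"])[0][:,0]
def fit(obs,x0):  # obs: (cam, local xyz, pixel)
    def W(p,l):
        c,s=np.cos(p[2]),np.sin(p[2]);return [p[0]+c*l[0]-s*l[1],p[1]+s*l[0]+c*l[1],l[2]]
    f=lambda p:np.concatenate([proj(n,W(p,l))[0]-u for n,l,u in obs])
    r=least_squares(f,x0,x_scale=[.01,.01,.1]);print("xyyaw",np.round(r.x[:2],4),round(np.degrees(r.x[2]),2));print(np.round(r.fun.reshape(-1,2),1).tolist());return r.x
E
python3 - <<'E'
from h import *
for n in C: print(n,"cam at",-C[n]["view"][:3,:3].T@C[n]["view"][:3,3])
X,Y,z=.08,.07,.11
print("lamp")
L=fit([("top",[X,Y,z],(215.75,238.75)),("top",[X,-Y,z],(267,233.75)),("top",[-X,-Y,z],(273.5,290.75)),("top",[-X,Y,z],(221.75,297.5)),
("top",[0,0,.108],(244,265)),("side",[-X,Y,z],(216.25,213.75)),("side",[X,Y,z],(267.5,192)),("side",[X,-Y,z],(299.5,213.75)),("side",[-X,-Y,z],(248,240)),("side",[0,0,.115],(258,213))],[.5,.15,0])
X,Y,z=.03,.1,.033
print("rack")
R=fit([("top",[X,Y,z],(370,237.5)),("top",[X,-Y,z],(438.75,250)),("top",[-X,-Y,z],(435.5,270.25)),("top",[-X,Y,z],(366.25,258)),("side",[-X,Y,z],(344.5,315)),
("side",[0,-.065,.132],(398.7,331)),("side",[0,0,.132],(382,308.5)),("side",[0,.065,.132],(366.5,287.5))],[.5,-.2,0])
c,s=np.cos(R[2]),np.sin(R[2]);print("plate",R[0]+.065*s,R[1]-.065*c)
E
```

```text
side cam at [ 0.06818753 -0.71147462  0.84314715]
top cam at [0.49585994 0.06406242 1.50986412]
lamp
xyyaw [0.541  0.2155] 5.91
[[-0.1, -0.5], [-0.1, -1.6], [0.1, 0.3], [0.3, -0.4], [0.6, -0.4], [-0.5, 0.1], [-0.7, -0.3], [0.2, 1.0], [-0.8, 0.1], [-0.5, -0.3]]
rack
xyyaw [ 0.5688 -0.2279] -11.3
[[0.1, -0.8], [-0.5, -0.7], [-0.6, -0.4], [0.2, -0.7], [-1.0, -0.9], [0.2, 1.5], [-0.2, 0.8], [-0.3, 0.5]]
plate 0.5560579027620063 -0.29167618780613114
```

```bash
cat >> h.py <<'E'
from scipy.spatial.transform import Rotation as Ro
def go(xyz,yaw):
    from rig import bot
    s=bot.read_state();R=s["tcp_rot"];a=np.radians(yaw);c,d=np.cos(a),np.sin(a)
    T=np.array([[c,d,0],[d,-c,0],[0,0,-1.]])
    print("pos",np.round(s["position"],4),"t",s["time_s"],"open",round(s["opening"],3),"F",np.round(s["force"],2))
    print("offset cm",np.round(R.T@(np.array(xyz)-s["position"])*100,2),"rot",np.round(Ro.from_matrix(R.T@T).as_rotvec(degrees=True),2))
E
python3 -c "
from h import *
go([.556,-.292,.26],-11.3)"
```

```text
pos [0.2776 0.5594 0.2914] t 0.1 open 0.999 F [0.37 0.27 0.18]
offset cm [-63.87  62.8    3.24] rot [6.00e-02 1.10e-01 7.49e+01]
```

Request:
{"method": "arm_command", "body": {"targets": [{"offset": [-4,4,0],"rot": [0,0,6],"gripper": 0},{"offset": [-7,7,0],"rot": [0,0,12],"gripper": 0},{"offset": [-10.5,10.5,0],"rot": [0,0,19],"gripper": 0},{"offset": [-14,14,0],"rot": [0,0,26],"gripper": 0},{"offset": [-17.5,17.5,0],"rot": [0,0,33],"gripper": 0},{"offset": [-21,21,0],"rot": [0,0,40],"gripper": 0},{"offset": [-24.5,24.5,0],"rot": [0,0,47],"gripper": 0},{"offset": [-28,28,0],"rot": [0,0,54],"gripper": 0}]}}

```text
time_s: 0.9
position: [0.4042, 0.1826, 0.2921]
tcp_rot: [[0.987, 0.162, -0.0], [0.162, -0.987, -0.0], [-0.0, -0.0, -1.0]]
force: [0.8, 0.5, -0.1]
opening: 1.0
```

```bash
python3 -c "
from h import *
go([.556,-.292,.26],-11.3)"
```

```text
pos [0.4042 0.1826 0.2921] t 0.9 open 1.0 F [ 0.76  0.49 -0.11]
offset cm [ 7.29 49.3   3.21] rot [0.000e+00 1.000e-02 2.063e+01]
```

Request:
{"method": "arm_command", "body": {"targets": [{"offset": [0.7,4.8,0],"rot": [0,0,5],"gripper": 0},{"offset": [1.4,9.6,0],"rot": [0,0,10],"gripper": 0},{"offset": [2.1,14.4,0],"rot": [0,0,15],"gripper": 0},{"offset": [2.8,19.2,0],"rot": [0,0,20],"gripper": 0},{"offset": [3.5,24,0],"rot": [0,0,20.6],"gripper": 0},{"offset": [4.2,28.8,0],"rot": [0,0,20.6],"gripper": 0},{"offset": [4.9,33.6,0],"rot": [0,0,20.6],"gripper": 0},{"offset": [5.6,38,0],"rot": [0,0,20.6],"gripper": 0}]}}

```text
time_s: 1.7
position: [0.5229, -0.1832, 0.2919]
tcp_rot: [[0.981, -0.192, -0.0], [-0.192, -0.981, 0.0], [-0.0, -0.0, -1.0]]
force: [0.5, 0.1, 0.7]
opening: 1.0
```

```bash
python3 -c "
from h import *
go([.556,-.292,.26],-11.3)"
```

```text
pos [ 0.5229 -0.1832  0.2919] t 1.7 open 1.0 F [0.45 0.07 0.68]
offset cm [ 5.34 10.05  3.19] rot [-0.01  0.02  0.24]
```

Request:
{"method": "arm_command", "body": {"targets": [{"offset": [2,4,1],"rot": [0,0,0.2],"gripper": 0},{"offset": [4,8,2],"rot": [0,0,0.2],"gripper": 0},{"offset": [5.3,10.05,3.2],"rot": [0,0,0.2],"gripper": 0},{"offset": [5.3,10.05,3.2],"rot": [0,0,0.2],"gripper": 0}]}}

```text
time_s: 2.1
position: [0.5556, -0.293, 0.2578]
tcp_rot: [[0.98, -0.198, -0.002], [-0.198, -0.98, 0.0], [-0.002, -0.0, -1.0]]
force: [-1.0, 0.2, 1.0]
opening: 1.003
```

```bash
python3 - <<'E'
from h import *
from rig import viewer
go([.556,-.292,.161],-11.3)
t=viewer.capture("top")["frame"][:,:,::-1];s=viewer.capture("side")["frame"][:,:,::-1]
print(proj("side",[.556,-.292,.132]),proj("top",[.556,-.292,.132]))
cr=lambda i,x,y:cv2.resize(i[y:y+150,x:x+100],(400,600),interpolation=cv2.INTER_CUBIC)
cv2.imwrite("pics/h.png",np.hstack([cr(t,375,180),cr(s,350,245)]))
E
```

```text
pos [ 0.5556 -0.293   0.2578] t 2.1 open 1.003 F [-0.95  0.15  0.97]
offset cm [ 0.04 -0.1   9.68] rot [-0.    0.09 -0.11]
[[398.96561656 332.6185935 ]] [[433.55589957 255.70005742]]
```

View pics/h.png

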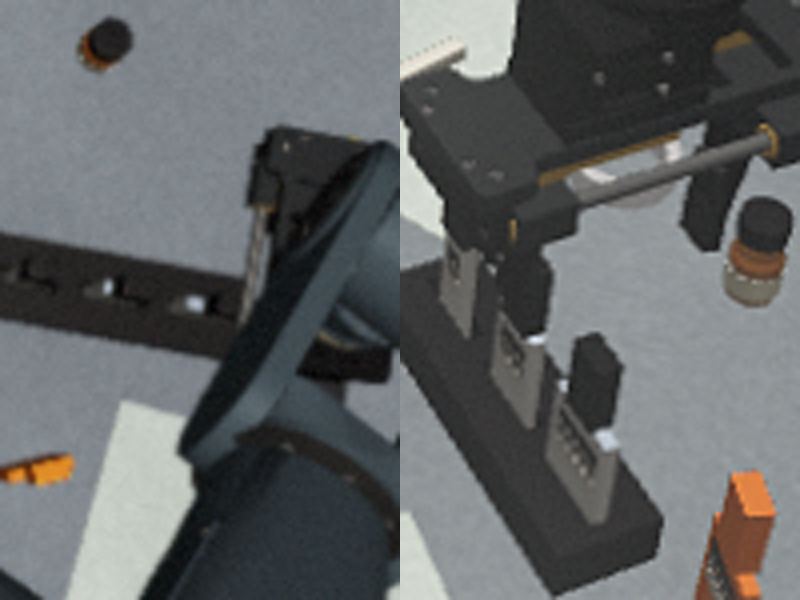

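The hover view confirms the third plate (side crop 597,345; shoulders both sides, widest blade). The fingers straddle its thickness, so I'll descend and grip.

Request:
{"method": "arm_command", "body": {"targets": [{"offset": [0,-0.1,3],"rot": [0,0,0],"gripper": 0},{"offset": [0,-0.1,6],"rot": [0,0,0],"gripper": 0},{"offset": [0,-0.1,8.5],"rot": [0,0,0],"gripper": 0},{"offset": [0,-0.1,9.6],"rot": [0,0,0],"gripper": 0},{"offset": [0,-0.1,9.6],"rot": [0,0,0],"gripper": 0.5},{"offset": [0,-0.1,9.6],"rot": [0,0,0],"gripper": 0.7},{"offset": [0,-0.1,9.6],"rot": [0,0,0],"gripper": 0.7},{"offset": [0,-0.1,9.6],"rot": [0,0,0],"gripper": 0.7}]}}

```text
time_s: 3.0
position: [0.5564, -0.289, 0.1658]
tcp_rot: [[0.981, -0.194, 0.002], [-0.194, -0.981, -0.002], [0.003, 0.001, -1.0]]
force: [0.3, -0.3, -0.1]
opening: 0.725
```

```bash
python3 - <<'E'
from h import *
from rig import viewer
go([.556,-.292,.161],-11.3)
s=viewer.capture("side")["frame"][:,:,::-1]
cr=lambda i,x,y:cv2.resize(i[y:y+100,x:x+130],(780,600),interpolation=cv2.INTER_CUBIC)
cv2.imwrite("pics/g.png",cr(s,350,295))
E
```

```text
pos [ 0.5564 -0.289   0.1658] t 3.0 open 0.725 F [ 0.27 -0.31 -0.14]
offset cm [0.01 0.3  0.48] rot [ 0.07 -0.14  0.11]
```

View pics/g.png

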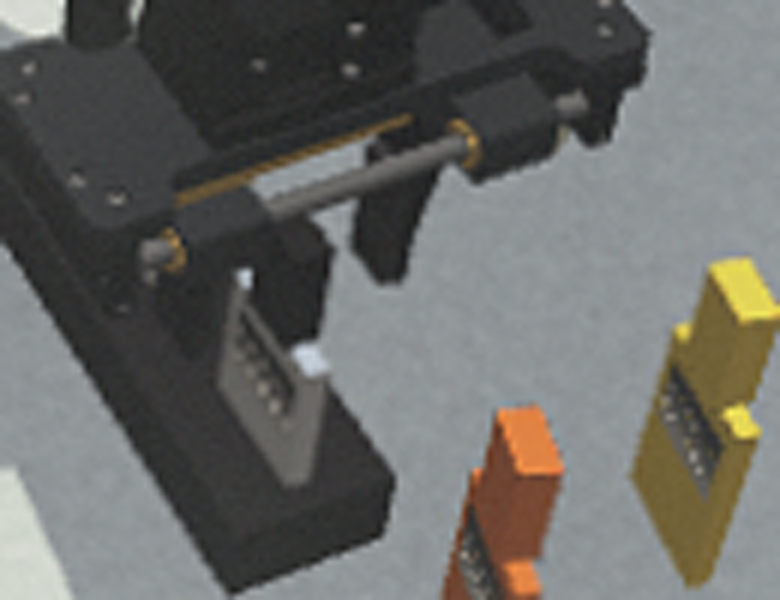

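The fingers are closing around the grip (crop 290,280), clear of the neighbouring plate. I'll finish closing.

Request:
{"method": "arm_command", "body": {"targets": [{"offset": [0,0,0],"rot": [0,0,0],"gripper": 1},{"offset": [0,0,0],"rot": [0,0,0],"gripper": 1},{"offset": [0,0,0],"rot": [0,0,0],"gripper": 1},{"offset": [0,0,0],"rot": [0,0,0],"gripper": 1},{"offset": [0,0,0],"rot": [0,0,0],"gripper": 1},{"offset": [0,0,0],"rot": [0,0,0],"gripper": 1},{"offset": [0,0,0],"rot": [0,0,0],"gripper": 1},{"offset": [0,0,0],"rot": [0,0,0],"gripper": 1}]}}

```text
time_s: 3.85
position: [0.5558, -0.2886, 0.1642]
tcp_rot: [[0.981, -0.194, -0.0], [-0.194, -0.981, -0.0], [-0.0, 0.0, -1.0]]
force: [0.3, 0.3, -0.4]
opening: 0.16
```

```bash
python3 - <<'E'
from h import *
go([.556,-.292,.161],-11.3)
E
```

```text
pos [ 0.5558 -0.2886  0.1642] t 3.85 open 0.16 F [ 0.33  0.25 -0.38]
offset cm [0.08 0.33 0.32] rot [0.  0.  0.1]
```

Request:
{"method": "arm_command", "body": {"targets": [{"offset": [0,0,-0.5],"rot": [0,0,0],"gripper": 1},{"offset": [0,0,-1.2],"rot": [0,0,0],"gripper": 1},{"offset": [0,0,-2],"rot": [0,0,0],"gripper": 1},{"offset": [0,0,-3],"rot": [0,0,0],"gripper": 1},{"offset": [0,0,-6],"rot": [0,0,0],"gripper": 1},{"offset": [0,0,-10],"rot": [0,0,0],"gripper": 1},{"offset": [0,0,-14],"rot": [0,0,0],"gripper": 1},{"offset": [0,0,-15],"rot": [0,0,0],"gripper": 1}]}}

```text
time_s: 4.65
position: [0.5573, -0.2898, 0.3204]
tcp_rot: [[0.981, -0.194, 0.008], [-0.194, -0.981, -0.006], [0.009, 0.005, -1.0]]
force: [0.9, -1.4, -0.5]
opening: 0.161
```

```bash
python3 - <<'E'
from h import *
go([.541,.2155,.315],5.9)
E
```

```text
pos [ 0.5573 -0.2898  0.3204] t 4.65 open 0.161 F [ 0.85 -1.37 -0.47]
offset cm [-11.41 -49.25   0.21] rot [  0.35  -0.48 -17.09]
```

Request:
{"method": "arm_command", "body": {"targets": [{"offset": [-0.8,-3.4,0],"rot": [0,0,-1],"gripper": 1},{"offset": [-1.7,-7.4,0],"rot": [0,0,-3],"gripper": 1},{"offset": [-2.7,-11.8,0],"rot": [0,0,-5],"gripper": 1},{"offset": [-3.8,-16.4,0],"rot": [0,0,-7],"gripper": 1},{"offset": [-4.9,-21,0],"rot": [0,0,-9],"gripper": 1},{"offset": [-6,-25.6,0],"rot": [0,0,-11],"gripper": 1},{"offset": [-7,-30.2,0],"rot": [0,0,-13],"gripper": 1},{"offset": [-8,-34.4,0],"rot": [0,0,-15],"gripper": 1}]}}

```text
time_s: 5.45
position: [0.5429, 0.0665, 0.3138]
tcp_rot: [[0.998, 0.068, -0.002], [0.068, -0.998, 0.0], [-0.002, -0.0, -1.0]]
force: [1.4, -0.0, -1.0]
opening: 0.157
```

```bash
python3 - <<'E'
from h import *
go([.541,.2155,.315],5.9)
E
```

```text
pos [0.5429 0.0665 0.3138] t 5.45 open 0.157 F [ 1.43 -0.02 -0.96]
offset cm [  0.82 -14.88  -0.12] rot [-0.02  0.11 -2.  ]
```

Request:
{"method": "arm_command", "body": {"targets": [{"offset": [0.2,-4,0],"rot": [0,0,-1],"gripper": 1},{"offset": [0.4,-8,0],"rot": [0,0,-2],"gripper": 1},{"offset": [0.6,-12,0],"rot": [0,0,-2],"gripper": 1},{"offset": [0.8,-14.9,0],"rot": [0,0,-2],"gripper": 1},{"offset": [0.8,-14.9,0],"rot": [0,0,-2],"gripper": 1},{"offset": [0.8,-14.9,0],"rot": [0,0,-2],"gripper": 1}]}}

```text
time_s: 6.05
position: [0.5414, 0.2138, 0.3136]
tcp_rot: [[0.995, 0.103, -0.002], [0.103, -0.995, -0.001], [-0.002, 0.001, -1.0]]
force: [0.7, -1.0, -0.3]
opening: 0.155
```

```bash
python3 - <<'E'
from h import *
from rig import viewer
go([.541,.2155,.26],5.9)
s=viewer.capture("side")["frame"][:,:,::-1]
cv2.imwrite("pics/s1.png",cv2.resize(s[125:245,190:350],(800,600),interpolation=cv2.INTER_CUBIC))
E
```

```text
pos [0.5414 0.2138 0.3136] t 6.05 open 0.155 F [ 0.67 -0.99 -0.33]
offset cm [-0.01 -0.18  5.36] rot [0.06 0.11 0.01]
```

View pics/s1.png

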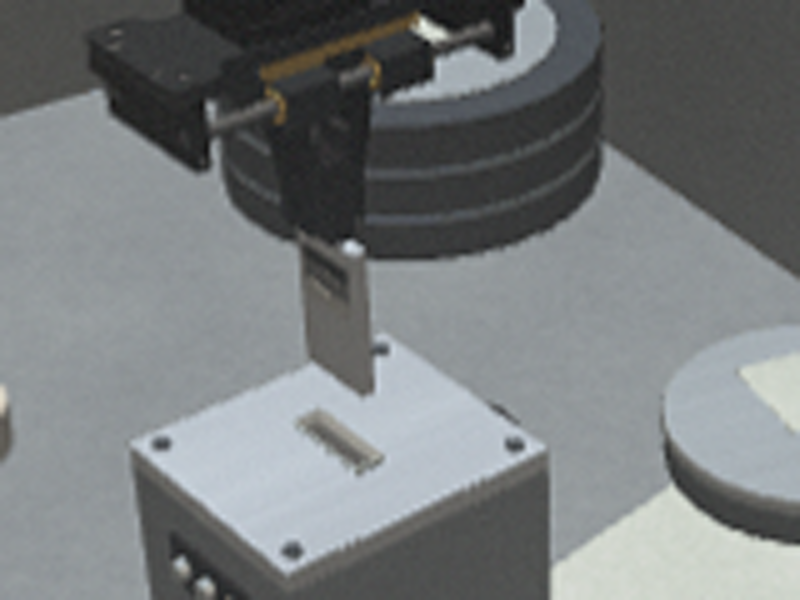

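The picture shows the plate upright above and behind the slot. Its bottom edge runs from (310,359) to (374,391) in the crop, and the lips have corners (296,415), (320,408), (382,460) and (360,472). Next I'll work out the offset.

```bash
cat >> h.py <<'E'
def plate_fit(obs,z,yaw,x0=(.541,.2155)):
    a=np.radians(yaw);c,s=np.cos(a),np.sin(a)
    f=lambda p:np.concatenate([proj(n,[p[0]+c*l[0]-s*l[1],p[1]+s*l[0]+c*l[1],z+l[2]])[0]-u for n,l,u in obs])
    r=least_squares(f,x0,x_scale=.01);print(np.round(r.x,4),np.round(r.fun.reshape(-1,2),1).tolist());return r.x
E
python3 - <<'E'
from h import *
px=lambda u,v:np.array([190+u/5,125+v/5])-.4
z=.3136-.156
for zz in(z-.002,z,z+.002):
  plate_fit([("side",[-.004,.023,0],px(309,358)),("side",[-.004,-.023,0],px(365,393)),("side",[.004,-.023,0],px(374,391)),("side",[-.004,.023,.08],px(299,232)),],zz,5.9)
print("slot")
X,Y=.008,.027
plate_fit([("side",[-X,Y,0],px(296,417)),("side",[X,Y,0],px(319,408)),("side",[X,-Y,0],px(383,460)),("side",[-X,-Y,0],px(360,473))],.115,5.9)
E
```

```text
[0.543  0.2107] [[0.0, 0.4], [-0.3, 1.3], [0.6, 0.5], [-0.3, -2.4]]
[0.5416 0.2079] [[0.0, 0.4], [-0.3, 1.4], [0.6, 0.6], [-0.3, -2.5]]
[0.5402 0.2051] [[0.0, 0.4], [-0.3, 1.4], [0.6, 0.6], [-0.3, -2.6]]
slot
[0.5414 0.2166] [[-0.1, 0.9], [0.5, 0.4], [0.1, -0.6], [-0.5, -0.8]]
```

Request:
{"method": "arm_command", "body": {"targets": [{"offset": [0,-0.5,1],"rot": [0,0,0],"gripper": 1},{"offset": [0,-0.5,2],"rot": [0,0,0],"gripper": 1},{"offset": [0,-0.5,3],"rot": [0,0,0],"gripper": 1},{"offset": [0,-0.5,3.3],"rot": [0,0,0],"gripper": 1},{"offset": [0,-0.5,3.3],"rot": [0,0,0],"gripper": 1}]}}

```text
time_s: 6.6
position: [0.5414, 0.218, 0.2801]
tcp_rot: [[0.995, 0.1, -0.002], [0.1, -0.995, -0.001], [-0.002, 0.0, -1.0]]
force: [-0.3, -0.1, -0.7]
opening: 0.158
```

```bash
python3 - <<'E'
from h import *
from rig import viewer,bot
go([.541,.2190,.26],5.9)
P=[];F=[]
im=[]
for i in range(12):
    s=viewer.capture("side")["frame"][:,:,::-1].astype(float);im.append(s)
    st=bot.read_state();P.append(st["position"]);F.append(st["force"])
print(np.mean(P,0),np.std(P,0),np.mean(F,0),np.std(F,0))
cv2.imwrite("pics/s2.png",cv2.resize(np.mean(im,0)[165:225,225:305].astype(np.uint8),(800,600),interpolation=cv2.INTER_CUBIC))
E
```

```text
pos [0.5414 0.218  0.2801] t 6.6 open 0.158 F [-0.27 -0.14 -0.7 ]
offset cm [-0.02 -0.1   2.01] rot [ 0.02  0.13 -0.14]
[0.54189585 0.21854034 0.28147047] [0.00012333 0.00011503 0.00026166] [ 0.07516218  0.11484814 -1.13361045] [0.56360862 0.32830376 0.52076863]
```

View pics/s2.png

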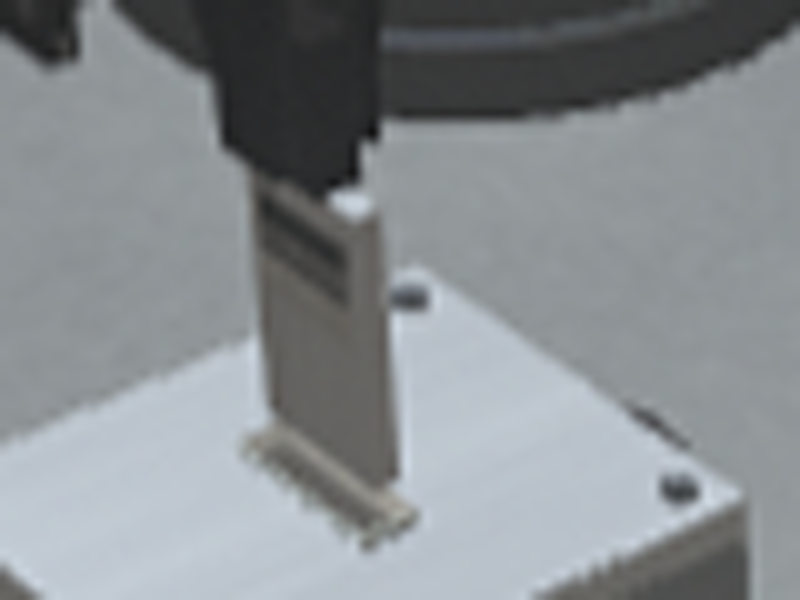

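The plate's bottom edge lies just over the far lip: corners (268,415), (385,490) and (400,478), against lip corners (243,445), (415,515) and (368,548).

```bash
python3 - <<'E'
from h import *
px=lambda u,v:np.array([225+u/10,165+v/10])-.45
for zz in(.1235,.1255,.1275):
  plate_fit([("side",[-.004,.023,0],px(268,415)),("side",[-.004,-.023,0],px(385,490)),("side",[.004,-.023,0],px(400,478)),("side",[.004,-.023,.08],px(380,207))],zz,5.8)
print("slot")
X,Y=.008,.027
plate_fit([("side",[-X,Y,0],px(243,445)),("side",[X,-Y,0],px(416,516)),("side",[-X,-Y,0],px(368,548))],.115,5.9)
E
```

```text
[0.5446 0.2176] [[0.2, -0.3], [-0.9, 0.2], [0.2, 0.2], [0.4, -0.0]]
[0.5432 0.2149] [[0.2, -0.3], [-0.9, 0.2], [0.2, 0.2], [0.4, -0.1]]
[0.5418 0.2123] [[0.2, -0.3], [-0.9, 0.2], [0.3, 0.2], [0.4, -0.2]]
slot
[0.5407 0.215 ] [[-0.1, 0.3], [0.3, 0.3], [-0.2, -0.5]]
```

Request:
{"method": "arm_command", "body": {"targets": [{"offset": [-0.1,-0.08,0],"rot": [0,0,0],"gripper": 1},{"offset": [-0.1,-0.08,0.4],"rot": [0,0,0],"gripper": 1},{"offset": [-0.1,-0.08,0.8],"rot": [0,0,0],"gripper": 1},{"offset": [-0.1,-0.08,1.1],"rot": [0,0,0],"gripper": 1},{"offset": [-0.1,-0.08,1.3],"rot": [0,0,0],"gripper": 1},{"offset": [-0.1,-0.08,1.4],"rot": [0,0,0],"gripper": 1},{"offset": [-0.1,-0.08,1.4],"rot": [0,0,0],"gripper": 1}]}}

```text
time_s: 7.9
position: [0.5406, 0.2195, 0.2671]
tcp_rot: [[0.995, 0.101, -0.0], [0.101, -0.995, 0.001], [-0.0, -0.001, -1.0]]
force: [-0.6, 0.9, -0.8]
opening: 0.155
```

```bash
cat >> h.py <<'E'
def avg(k=4,cam="side"):
    from rig import viewer,bot
    P=[];F=[];M=[]
    for i in range(k):
        im=viewer.capture(cam)["frame"];s=bot.read_state();P.append(s["position"]);F.append(s["force"]);M.append(s["moment"])
    print("t",round(s["time_s"],2),"P",np.round(np.mean(P,0),4),"F",np.round(np.mean(F,0),2),"M",np.round(np.mean(M,0),3),"open",round(s["opening"],3));return im[:,:,::-1]
E
python3 -c "
from h import *
avg()"
```

```text
t 8.1 P [0.5406 0.2194 0.2673] F [-0.38  0.67 -1.05] M [0.266 0.1   0.017] open 0.159
```

Request:
{"method": "arm_command", "body": {"targets": [{"offset": [0,0,0.1],"rot": [0,0,0],"gripper": 1},{"offset": [0,0,0.2],"rot": [0,0,0],"gripper": 1},{"offset": [0,0,0.3],"rot": [0,0,0],"gripper": 1},{"offset": [0,0,0.4],"rot": [0,0,0],"gripper": 1},{"offset": [0,0,0.4],"rot": [0,0,0],"gripper": 1}]}}

```text
time_s: 8.6
position: [0.5409, 0.2196, 0.2631]
tcp_rot: [[0.995, 0.101, 0.001], [0.101, -0.995, 0.001], [0.001, -0.001, -1.0]]
force: [0.6, 3.3, 0.3]
opening: 0.16
```

```bash
python3 -c "
from h import *
avg()"
```

```text
t 8.8 P [0.5409 0.2195 0.2631] F [ 0.56  3.86 -0.52] M [ 0.924 -0.06   0.019] open 0.163
```

The lip is pushing the plate towards +y, so I'll shift that way.

Request:
{"method": "arm_command", "body": {"targets": [{"offset": [0,-0.05,0],"rot": [0,0,0],"gripper": 1},{"offset": [0,-0.1,0],"rot": [0,0,0],"gripper": 1},{"offset": [0,-0.1,0],"rot": [0,0,0],"gripper": 1}]}}

```text
time_s: 9.1
position: [0.5406, 0.2199, 0.2631]
tcp_rot: [[0.995, 0.101, -0.0], [0.101, -0.995, -0.001], [-0.0, 0.001, -1.0]]
force: [1.5, 2.5, -2.2]
opening: 0.158
```

```bash
python3 -c "
from h import *
avg()"
```

```text
t 9.3 P [0.5405 0.2199 0.2631] F [ 0.52  1.53 -1.73] M [ 0.424 -0.122  0.017] open 0.152
```

Request:
{"method": "arm_command", "body": {"targets": [{"offset": [0,-0.05,0],"rot": [0,0,0],"gripper": 1},{"offset": [0,-0.1,0],"rot": [0,0,0],"gripper": 1},{"offset": [0,-0.1,0.1],"rot": [0,0,0],"gripper": 1},{"offset": [0,-0.1,0.2],"rot": [0,0,0],"gripper": 1},{"offset": [0,-0.1,0.3],"rot": [0,0,0],"gripper": 1},{"offset": [0,-0.1,0.3],"rot": [0,0,0],"gripper": 1}]}}

```text
time_s: 9.9
position: [0.5402, 0.2211, 0.26]
tcp_rot: [[0.995, 0.101, -0.001], [0.101, -0.995, -0.0], [-0.001, 0.0, -1.0]]
force: [0.7, 0.2, -1.1]
opening: 0.159
```

```bash
python3 -c "
from h import *
avg()"
```

```text
t 10.1 P [0.5404 0.2212 0.2602] F [ 0.5  -0.28 -1.39] M [-0.093  0.061  0.009] open 0.159
```

Free and in the throat. Next I'll go down to above the earliest possible seat height.

Request:
{"method": "arm_command", "body": {"targets": [{"offset": [0,0,0.2],"rot": [0,0,0],"gripper": 1},{"offset": [0,0,0.4],"rot": [0,0,0],"gripper": 1},{"offset": [0,0,0.6],"rot": [0,0,0],"gripper": 1},{"offset": [0,0,0.8],"rot": [0,0,0],"gripper": 1},{"offset": [0,0,1.0],"rot": [0,0,0],"gripper": 1},{"offset": [0,0,1.2],"rot": [0,0,0],"gripper": 1},{"offset": [0,0,1.4],"rot": [0,0,0],"gripper": 1},{"offset": [0,0,1.4],"rot": [0,0,0],"gripper": 1}]}}

```text
time_s: 10.9
position: [0.5403, 0.2212, 0.2459]
tcp_rot: [[0.995, 0.101, -0.001], [0.101, -0.995, -0.0], [-0.001, 0.0, -1.0]]
force: [-0.3, 0.1, -1.4]
opening: 0.159
```

```bash
python3 -c "
from h import *
avg()"
```

```text
t 11.1 P [0.5405 0.2212 0.2462] F [ 0.03  0.58 -1.34] M [-0.065  0.039 -0.018] open 0.161
```

Request:
{"method": "arm_command", "body": {"targets": [{"offset": [0,0,0.1],"rot": [0,0,0],"gripper": 1},{"offset": [0,0,0.2],"rot": [0,0,0],"gripper": 1},{"offset": [0,0,0.3],"rot": [0,0,0],"gripper": 1},{"offset": [0,0,0.4],"rot": [0,0,0],"gripper": 1},{"offset": [0,0,0.5],"rot": [0,0,0],"gripper": 1},{"offset": [0,0,0.6],"rot": [0,0,0],"gripper": 1},{"offset": [0,0,0.7],"rot": [0,0,0],"gripper": 1}]}}

```text
time_s: 11.8
position: [0.5405, 0.2212, 0.2392]
tcp_rot: [[0.995, 0.101, -0.0], [0.101, -0.995, 0.0], [-0.0, -0.0, -1.0]]
force: [0.0, 0.2, -1.8]
opening: 0.16
```

```bash
python3 -c "
from h import *
avg()"
```

```text
t 12.0 P [0.5404 0.2212 0.2391] F [-0.44  0.3  -1.68] M [-0.056  0.02  -0.008] open 0.16
```

Request:
{"method": "arm_command", "body": {"targets": [{"offset": [0,0,0.1],"rot": [0,0,0],"gripper": 1},{"offset": [0,0,0.2],"rot": [0,0,0],"gripper": 1},{"offset": [0,0,0.3],"rot": [0,0,0],"gripper": 1},{"offset": [0,0,0.4],"rot": [0,0,0],"gripper": 1},{"offset": [0,0,0.4],"rot": [0,0,0],"gripper": 1}]}}

```text
time_s: 12.5
position: [0.5403, 0.2212, 0.235]
tcp_rot: [[0.995, 0.101, -0.0], [0.101, -0.995, -0.0], [-0.0, 0.0, -1.0]]
force: [-0.5, 0.8, -1.1]
opening: 0.157
```

```bash
python3 -c "
from h import *
avg()"
```

```text
t 12.7 P [0.5405 0.2212 0.2352] F [-0.04  0.24 -1.1 ] M [-0.065  0.091  0.03 ] open 0.159
```

Request:
{"method": "arm_command", "body": {"targets": [{"offset": [0,0,0.1],"rot": [0,0,0],"gripper": 1},{"offset": [0,0,0.2],"rot": [0,0,0],"gripper": 1},{"offset": [0,0,0.3],"rot": [0,0,0],"gripper": 1},{"offset": [0,0,0.4],"rot": [0,0,0],"gripper": 1},{"offset": [0,0,0.4],"rot": [0,0,0],"gripper": 1}]}}

```text
time_s: 13.2
position: [0.5403, 0.2212, 0.231]
tcp_rot: [[0.995, 0.101, -0.0], [0.101, -0.995, -0.0], [-0.0, 0.0, -1.0]]
force: [1.2, 1.2, -1.8]
opening: 0.157
```

```bash
python3 -c "
from h import *
avg()"
```

```text
t 13.4 P [0.5405 0.2212 0.2312] F [-0.22  0.34 -1.35] M [-0.067  0.035  0.005] open 0.161
```

Request:
{"method": "arm_command", "body": {"targets": [{"offset": [0,0,0.1],"rot": [0,0,0],"gripper": 1},{"offset": [0,0,0.2],"rot": [0,0,0],"gripper": 1},{"offset": [0,0,0.3],"rot": [0,0,0],"gripper": 1},{"offset": [0,0,0.4],"rot": [0,0,0],"gripper": 1},{"offset": [0,0,0.4],"rot": [0,0,0],"gripper": 1}]}}

```text
time_s: 13.9
position: [0.5405, 0.2213, 0.2275]
tcp_rot: [[0.995, 0.101, 0.0], [0.101, -0.995, 0.0], [0.0, -0.0, -1.0]]
force: [-1.4, 1.0, 2.0]
opening: 0.156
```

```bash
python3 -c "
from h import *
avg()"
```

```text
t 14.1 P [0.5405 0.2213 0.2275] F [-0.49  0.6   1.81] M [-0.058  0.224  0.01 ] open 0.16
```

Contact: Fz is up 3.2 N at TCP z = 0.2275. I'll press 3 mm and check the slope.

Request:
{"method": "arm_command", "body": {"targets": [{"offset": [0,0,0.1],"rot": [0,0,0],"gripper": 1},{"offset": [0,0,0.2],"rot": [0,0,0],"gripper": 1},{"offset": [0,0,0.3],"rot": [0,0,0],"gripper": 1},{"offset": [0,0,0.3],"rot": [0,0,0],"gripper": 1}]}}

```text
time_s: 14.5
position: [0.5406, 0.2213, 0.2243]
tcp_rot: [[0.995, 0.101, 0.0], [0.101, -0.995, 0.0], [0.0, -0.0, -1.0]]
force: [-0.7, 0.5, 3.8]
opening: 0.157
```

```bash
python3 -c "
from h import *
avg(8)"
```

```text
t 14.9 P [0.5406 0.2213 0.2244] F [-0.51  0.57  3.3 ] M [-0.02   0.195 -0.005] open 0.156
```

The slope is right (+1.5 N over 3.1 mm, about 3.3 mm pressed). 3.8 mm more.

Request:
{"method": "arm_command", "body": {"targets": [{"offset": [0,0,0.1],"rot": [0,0,0],"gripper": 1},{"offset": [0,0,0.2],"rot": [0,0,0],"gripper": 1},{"offset": [0,0,0.3],"rot": [0,0,0],"gripper": 1},{"offset": [0,0,0.38],"rot": [0,0,0],"gripper": 1},{"offset": [0,0,0.38],"rot": [0,0,0],"gripper": 1},{"offset": [0,0,0.38],"rot": [0,0,0],"gripper": 1}]}}

```text
time_s: 15.5
position: [0.5406, 0.2213, 0.2206]
tcp_rot: [[0.995, 0.101, 0.0], [0.101, -0.995, 0.0], [0.0, -0.0, -1.0]]
force: [-0.3, 1.1, 5.7]
opening: 0.158
```

```bash
python3 -c "
from h import *
im=avg(12)
cv2.imwrite('pics/e.png',cv2.resize(im[125:425,190:590],(800,600),interpolation=cv2.INTER_CUBIC))"
```

```text
t 16.1 P [0.5406 0.2213 0.2206] F [-1.01  0.68  5.1 ] M [0.018 0.251 0.002] open 0.157
```

View pics/e.png

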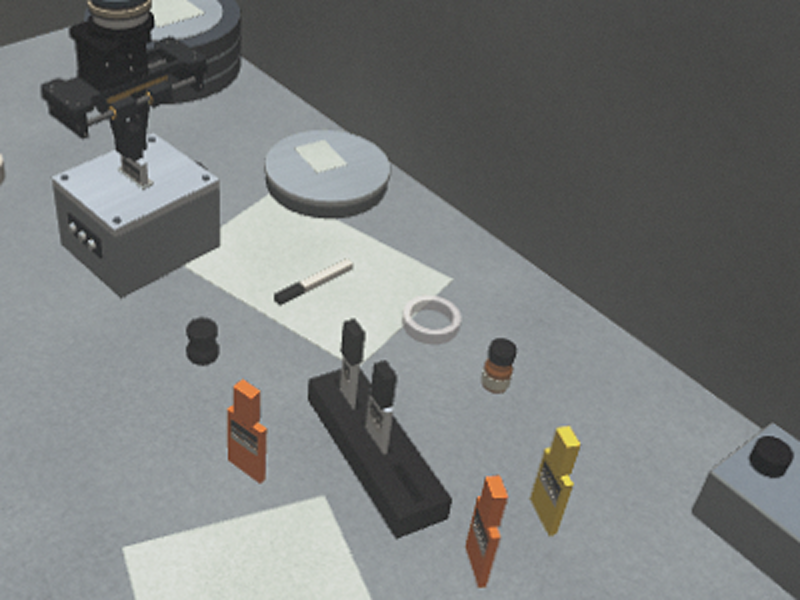

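The plate stands in the slot (130,170), still gripped. The other plates are in the rack (353,360; 382,405) and the remaining items are in place. The force change is 6.45 N with 6.9 mm of travel since contact, which is half way.

```bash
python3 -c "
from rig import ticket
print(ticket.hand_in())"
```

```text
the job is handed in; nothing more can be done
None
```

I took the widest plate (the -y pocket of the rack) by its grip, passed it upright through the slot and pressed the sprung seat about half way. I handed the job in at about 16 s, still gripping.

- **Seat:** I felt contact at TCP z ≈ 0.2275. In the last check the TCP had gone down 6.9 mm since then. The vertical force was 6.45 N above its free-hanging value, against 6.5 N expected half way, so the two agree.
- **Grip:** the opening is steady at about 13.7 mm on the 14 mm block.
- **Rest of the bench:** the last side picture shows both other plates in the rack and everything in view where it was. The tape-and-bottle end of the bench was outside that crop, and I did not check it again.
- **Slot entry:** the only disagreement came here. The plate sat about 4 mm off centre in the jaws along y and touched the flared lip with about 4 N sideways. I moved it 2 mm in y and it then went in without force.

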